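Sort the mixed-up displays through the spare tray

ROBOT

A 6-joint arm with a two-finger parallel gripper is mounted at the origin on the work surface. World frame = base frame: x ahead of the robot, y to its left, z up, the work surface at z = 0. Lengths are in mm, angles in rad, forces in N, time in s.
With the tool pointing down it reaches from about 350 to 775 mm from the base axis. Payload 7.3 kg.
Tool frame: the origin (TCP) lies at the very end of the fingers, on their centre line; the grasp point (between the pads) lies 19 mm behind it (robot.grip_point_offset is the distance from the TCP to the grasp point, in mm); z points along the fingers, y is the line along which they close (so a half turn about z gives the same grasp; the last joint's range is limited). The gripper opens to 92 mm and grips with 3 to 60 N. Pads are 19 mm wide; open, the fingers measure 130 mm over their backs; the gripper's body (75 mm by 190 mm) begins 47 mm behind the grasp point.
Start: joints at [1.047, 0.342, 1.524, -0, 1.275, -0.146], TCP at [193.649, 488.004, 192.441] pointing down, gripper open.
Joint ranges: [-2.53, 2.53], [-0.77, 2.02], [0.04, 2.7], [-1, 4.14], [0.28, 2.66], [-3.11, 3.11]. Speed limits (rad/s): [2.57, 2.57, 3.14, 3.14, 3.14, 3.14].

INTERFACE

Orientations are given as a unit quaternion [w, x, y, z].
In Python, from rig import robot, eyes gives the robot as it stands.
- The arm moves only by the tool servo_tool, never from a script. Its argument "steps" is a list of rows, each an object with "gripper": the closure, from 0 (fully open) to 1 (shut); "slide": the shift along the tool's x, y, z in m, a list of three; "yaw": the turn about the tool's z in rad. A call has 1 to 8 rows; each row is the pose to reach, as a shift and turn from the pose commanded when the call began, along the tool's axes at that moment; what a row does not reach only later rows make up. A row lasts 1/8 s, in which the tool goes at most 62.5 mm and 10.7 degrees, less where a joint would pass 70% of its speed; a pose out of reach is approached as far as the arm can. A call with a gripper value outside its range is refused whole. The fingers move at their own pace and stop on an object; "force" is the grip in N (left out, the last holds). Time passes only in rows, so rows that repeat a pose let the fingers close. It gives the time, the measured TCP pose, the force, the opening and the grip force at its end, in the units of the state.
- robot.get_state(): the state, without advancing time (a new reading comes with each control period).
- eyes.read_camera(name): name is "side" or "top"; returns the picture (420x560x3 uint8, red, green, blue); there is no depth.
- eyes.camera_params(name): a dict with "fovy" (degrees; the focal length in pixels is half the picture's height over the tangent of half this angle, whatever the lens; pixels are square), "cx", "cy" (the principal point, pixels), "D" ([k1, k2, p1, p2, k3] as OpenCV has them; the pictures are not rectified), "extrinsics" (4x4, takes a point from world to camera coordinates). Camera axes: x right, y down, z forward; pixel columns grow to the right and rows downward; lengths in mm; the calibration is good to about 2 mm. A picture is of the moment at which its call begins. camera_params takes no time and is no camera call.
- robot.finish_job(): hands the job in; it is judged then, once.
The state is a dict: "t": time; "qpos": joint angles; "qd": joint speeds; "tau": joint torques, N m; "tcp_pos": TCP position; "orientation": TCP orientation; "wrist_force": force on the tool from outside, world axes, zero at the start; "torque": the same for the moment, N m; "finger_gap": finger opening in mm; "gripper_force": force on a finger pad.
Only numpy, scipy, OpenCV 4.12 (cv2) and the standard library are available. Lean on these libraries where they do the work, as an engineer would, in place of code of your own. Each camera call takes 0.05 s, during which the arm holds its last target. There are 200 camera calls.

TASK

The four display modules are mixed up: first flip the jig's toggle clamp up and over past upright and leave it open, then put every display flat into the pocket of its own colour, red, yellow and blue into their trays and white into the white-rimmed test jig. Every coloured pocket is taken; the empty black tray is free as a parking place on the way. Lower the displays gently, never drop them, and let go of everything at the end.

Things in the scene. Friction and masses are not known exactly. Their poses are not given: they have to be found in the camera images.
- display_red: red-framed display: flat red block with a black glass face (red border all round), 80 (x) x 40 (y) x 14 mm high, about 80 g (+-30 %); origin at the centre of its underside, x along the long side, z up; same after half a turn. Grip from above across the 40 mm, mid-length. Starts clamped in the jig.
- display_yellow: yellow-framed display: flat yellow block with a black glass face (yellow border all round), 80 (x) x 40 (y) x 14 mm high, about 80 g (+-30 %); origin at the centre of its underside, x along the long side, z up; same after half a turn. Grip from above across the 40 mm, mid-length. Starts in the blue tray.
- display_blue: blue-framed display: flat blue block with a black glass face (blue border all round), 80 (x) x 40 (y) x 14 mm high, about 80 g (+-30 %); origin at the centre of its underside, x along the long side, z up; same after half a turn. Grip from above across the 40 mm, mid-length. Starts in the red or yellow tray.
- display_white: white-framed display: flat white block with a black glass face (white border all round), 80 (x) x 40 (y) x 14 mm high, about 80 g (+-30 %); origin at the centre of its underside, x along the long side, z up; same after half a turn. Grip from above across the 40 mm, mid-length. Starts in the red or yellow tray.
- tray_red: fixed red tray, 116 (x) x 66 (y) mm, origin at the centre of its underside. Pocket for one display: floor 12 mm above the origin (a seated display's origin lies there), 92 x 50 mm inside, rim 6 mm high only at the ends and corners: the long sides are open over the middle 68 mm, for fingers. Home of the red display.
- tray_yellow: fixed yellow tray, 116 (x) x 66 (y) mm, origin at the centre of its underside. Pocket for one display: floor 12 mm above the origin (a seated display's origin lies there), 92 x 50 mm inside, rim 6 mm high only at the ends and corners: the long sides are open over the middle 68 mm, for fingers. Home of the yellow display.
- tray_blue: fixed blue tray, 116 (x) x 66 (y) mm, origin at the centre of its underside. Pocket for one display: floor 12 mm above the origin (a seated display's origin lies there), 92 x 50 mm inside, rim 6 mm high only at the ends and corners: the long sides are open over the middle 68 mm, for fingers. Home of the blue display.
- tray_spare: fixed black tray, 116 (x) x 66 (y) mm, origin at the centre of its underside. Pocket for one display: floor 12 mm above the origin (a seated display's origin lies there), 92 x 50 mm inside, rim 6 mm high only at the ends and corners: the long sides are open over the middle 68 mm, for fingers. Empty at the start (pale pocket floor), for parking.
- jig: fixed test jig, home of the white display: aluminium base 190 (x) x 80 (y) x 18 mm, origin at the centre of its underside. Right above it a white pocket like the trays', floor at z = 18 mm. Steel toggle clamp: hinge along y at x = 70, z = 46 mm, between cheeks up to z = 54 mm; closed, its arm runs level to -x over the display, rubber foot on it, to an orange grip at x = -70, y = 0, z = 46 mm.
- clamp (a joint): clamp arm angle, rad: 0 closed, grows as the orange grip rises and swings over to the jig's +x; 1.57 upright, 1.9 open stop. Stiff (about 1 N at the grip), stays where left. Grip: roller along y, 30 mm long, 18 mm thick; pinched from above by its flat ends it turns between the fingers. Its centre at angle a, jig frame: x = 70 - 140 cos a, z = 46 + 140 sin a mm: 200 mm tall when open.
Not all that is in view belongs to the job. What is shaped like the display_red but orange or turquoise is not meant.

How it is judged:
By the outcome, as a careful person would: the job done as asked, in the order asked, and still so for the second after the job is handed in, with the robot touching nothing.
It also fails if it takes over 144 s, if anything falls off the work surface, if the arm or the gripper's body presses on something with over 40 N, if the wrist force passes 120 N, or if a joint passes its speed limit or range.

## Working session

There is one attempt and no reset: what is moved stays moved. The work goes in short steps, Python scripts to look and compute and a tool call to move; the robot and the scene stay as the last step left them, time stands still between calls to the robot, and variables do not carry over. Pictures are saved under pics/ and viewed, at most 14 in all, crops included, and the job is handed in when it is done.

Besides the shell and the picture viewer there is one more tool, called after "Emit:" as a command line: name --argument value ..., lists and objects as JSON in quotes. servo_tool: Moves the arm, as the interface text tells. Its arguments: {"type":"object","properties":{"steps":{"type":"array","items":{"type":"object","properties":{"gripper":{"type":"number"},"slide":{"type":"array","items":{"type":"number"}},"yaw":{"type":"number"}}}},"force":{"type":"number"}},"required":["steps"]}

```bash
mkdir -p pics; ls; python3 - <<'E'
from rig import robot, eyes
import cv2,numpy as np
for n in("top","side"):
    im=eyes.read_camera(n); cv2.imwrite(f"pics/{n}0.png",im[:,:,::-1])
    p=eyes.camera_params(n); print(n,p)
print(robot.get_state())
E
```

```text
pics
top {'fovy': 51.85162923968922, 'cx': 281.04415017059154, 'cy': 208.82571985178873, 'D': array([-0.13999453,  0.        ,  0.        ,  0.        ,  0.        ]), 'extrinsics': array([[-1.48063626e-01, -9.88974968e-01, -2.38218767e-03,
         6.56042136e+01],
       [-9.63503576e-01,  1.44792543e-01, -2.25157675e-01,
         5.49269548e+02],
       [ 2.23020228e-01, -3.10424154e-02, -9.74319427e-01,
         9.13432046e+02],
       [ 0.00000000e+00,  0.00000000e+00,  0.00000000e+00,
         1.00000000e+00]])}
side {'fovy': 57.09351018559465, 'cx': 277.5747979614113, 'cy': 204.12413671433774, 'D': array([-0.04595212,  0.        ,  0.        ,  0.        ,  0.        ]), 'extrinsics': array([[ 9.79041695e-01, -2.03046535e-01,  1.57944048e-02,
        -5.28678046e+02],
       [-1.28884411e-01, -6.77759775e-01, -7.23899507e-01,
         1.11650515e+02],
       [ 1.57690099e-01,  7.06692148e-01, -6.89724612e-01,
         7.62591013e+02],
       [ 0.00000000e+00,  0.00000000e+00,  0.00000000e+00,
         1.00000000e+00]])}
{'t': 0.1, 'qpos': array([ 1.04699125e+00,  3.42635876e-01,  1.52490241e+00,  9.15791201e-06,
        1.27540585e+00, -1.45987779e-01]), 'qd': array([-5.00759226e-04, -3.93516526e-04, -2.18441630e-03, -1.13437682e-03,
       -1.96580907e-03, -8.04425709e-05]), 'tau': array([ 1.07521526e-03, -4.32006168e+01, -2.44695586e+01,  7.18004582e-02,
        5.25664003e-02, -5.90633795e-05]), 'tcp_pos': array([193.43591092, 487.63285955, 191.83006673]), 'orientation': array([-2.26232397e-04,  1.87788338e-01,  9.82209287e-01, -6.36758199e-04]), 'wrist_force': array([-0.01619251, -0.5886743 ,  0.11634933]), 'torque': array([-0.03588028,  0.05973508, -0.03082394]), 'gripper_force': 0.0, 'finger_gap': 91.62293938817768}
```

View pics/top0.png

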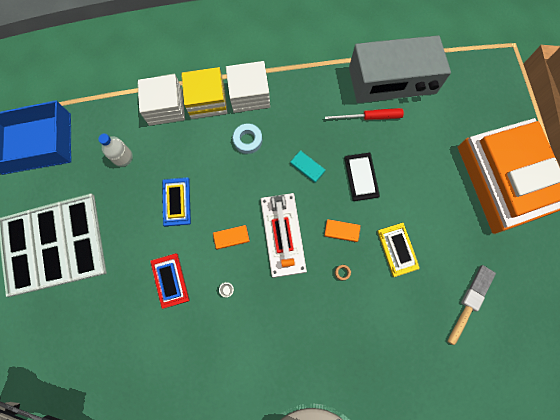

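View pics/side0.png

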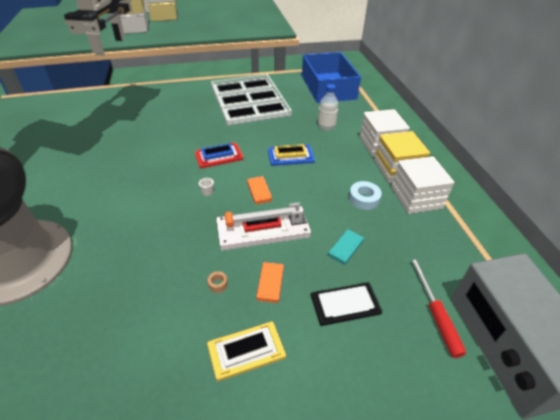

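The top view shows:
- the blue tray at (176,201), holding the yellow display
- the red tray at (170,280), holding the blue display
- the yellow tray at (398,249), holding the white display
- the jig at (283,235), with red under the clamp and the orange grip at (287,263)
- the empty black tray at (361,176)

Loose blocks at (231,237) and (342,230) are orange and at (307,166) turquoise. None of them is red, so they are decoys. The real red display is the one in the jig. I'll measure now and check an enlarged crop.

```bash
cat > h.py <<'E'
import cv2,numpy as np
from rig import robot,eyes
class Cam:
    def __init__(s,n):
        p=eyes.camera_params(n); f=210/np.tan(np.radians(p['fovy']/2))
        s.n=n; s.K=np.array([[f,0,p['cx']],[0,f,p['cy']],[0,0,1]]); s.D=p['D']; s.E=p['extrinsics']
        s.R=s.E[:3,:3]; s.c=-s.R.T@s.E[:3,3]
    def grab(s): s.im=eyes.read_camera(s.n); s.hsv=cv2.cvtColor(s.im,cv2.COLOR_RGB2HSV); return s.im
    def load(s,f): s.im=cv2.imread(f)[:,:,::-1].copy(); s.hsv=cv2.cvtColor(s.im,cv2.COLOR_RGB2HSV)
    def und(s,px): return cv2.undistortPoints(np.float64(px).reshape(-1,1,2),s.K,s.D)[:,0]
    def plane(s,px,z):
        u=s.und(px); d=np.c_[u,np.ones(len(u))]@s.R
        return s.c+d*((z-s.c[2])/d[:,2])[:,None]
    def proj(s,P): return cv2.projectPoints(np.float64(P).reshape(-1,1,3),cv2.Rodrigues(s.R)[0],s.E[:3,3],s.K,s.D)[0][:,0]
    def blob(s,col,seed,r=45):
        H,S,V=[s.hsv[:,:,i].astype(int) for i in range(3)]
        m={'red':((H<6)|(H>172))&(S>150)&(V>90),'orange':(H>=6)&(H<16)&(S>150)&(V>120),'yellow':(H>20)&(H<34)&(S>120)&(V>110),
           'blue':(H>100)&(H<128)&(S>130)&(V>60),'white':(S<60)&(V>150),'black':(V<55)}[col].astype(np.uint8)
        w=np.zeros_like(m); cv2.circle(w,tuple(int(v) for v in seed),r,1,-1); m*=w
        cs=cv2.findContours(m,cv2.RETR_EXTERNAL,cv2.CHAIN_APPROX_NONE)[0]
        cs=[c for c in cs if cv2.contourArea(c)>12]
        return cs
    def rect(s,col,seed,z,r=45,all=False):
        """outline of blob -> plane z -> min area rectangle: centre xy, long, short, yaw of long side"""
        cs=s.blob(col,seed,r); c=np.vstack(cs) if all else max(cs,key=cv2.contourArea)
        P=s.plane(c[:,0].astype(float),z)[:,:2]
        (x,y),(a,b),t=cv2.minAreaRect(P.astype(np.float32))
        if a<b:a,b,t=b,a,t+90
        t=(np.radians(t)+np.pi/2)%np.pi-np.pi/2
        return np.array([x,y,a,b,t])
def tri(A,pa,B,pb):
    def L(C,p): return np.vstack([C.R.T@np.array([*C.und([p])[0],1])]),C.c
    da,ca=L(A,pa); db,cb=L(B,pb); da=da[0];db=db[0]
    k=np.linalg.lstsq(np.c_[da,-db],cb-ca,rcond=None)[0]
    a,b=ca+k[0]*da,cb+k[1]*db
    return (a+b)/2,np.linalg.norm(a-b)
E
python3 - <<'E'
from h import *
T=Cam('top');S=Cam('side');T.load('pics/top0.png');S.load('pics/side0.png')
np.set_printoptions(precision=3,suppress=True)
def cen(C,col,seed,r,all=False):
    cs=C.blob(col,seed,r); c=np.vstack(cs) if all else max(cs,key=cv2.contourArea)
    h=cv2.convexHull(c); m=cv2.moments(h); return np.array([m['m10'],m['m01']])/m['m00']
for n,ct,tp,sp in [('Tblue','blue',(176,201),(291,154)),('Tred','red',(170,280),(219,154)),('Tyel','yellow',(398,249),(246,350)),('spare','black',(361,176),(346,303))]:
    r1,r2=(32,45)
    P,e=tri(T,cen(T,ct,tp,r1),S,cen(S,ct,sp,r2 if n!='Tblue' else 26)); print(n,'rim tri',P,e,'topz18',T.rect(ct,tp,18,r1),'side',S.rect(ct,sp,18,r2))
for n,tp,sp in [('glass yellow',(176,201),(291,152)),('glass blue',(171,282),(218,152)),('glass white',(400,248),(246,346))]:
    P,e=tri(T,cen(T,'black',tp,22),S,cen(S,'black',sp,28)); print(n,P,e,T.rect('black',tp,26,22),S.rect('black',sp,26,28))
for tp,sp in [((287,263),(229,218))]:
    a,b=cen(T,'orange',tp,18),cen(S,'orange',sp,16);print('grip',a,b,tri(T,a,S,b),T.rect('orange',tp,50,18))
print('jig white top', T.rect('white',(283,235),18,55,True), 'red',T.rect('red',(282,236),32,40,True))
a=[cv2.resize(C.im[y-50:y+50,x-66:x+66],(396,300),interpolation=2) for C,x,y in((T,283,240),(S,263,228),(T,190,240),(T,385,215))]
cv2.imwrite('pics/m1.png',np.vstack([np.hstack(a[:2]),np.hstack(a[2:])])[:,:,::-1])
E
```

```text
Tblue rim tri [622.298 230.997   7.192] 1.936132395326035 topz18 [619.164 229.038 117.079  67.523  -0.072] side [620.189 218.057 116.962  81.051  -0.039]
Tred rim tri [434.974 266.103   5.52 ] 0.7017220694469252 topz18 [434.249 263.329 115.106  66.271   0.14 ] side [435.696 251.332 112.21   74.453   0.138]
Tyel rim tri [ 427.672 -278.184    7.09 ] 0.8744736539166519 topz18 [ 427.025 -275.321  115.491   66.744    0.149] side [ 429.223 -281.73   114.064   67.9      0.142]
spare rim tri [ 617.827 -224.687    4.644] 1.1407366244809212 topz18 [ 614.404 -221.697  115.17    66.872    0.006] side [ 615.053 -230.942  112.343   65.36     0.006]
glass yellow [619.933 229.692  26.692] 1.4864635858966615 [619.808 229.748  65.143  25.215  -0.042] [621.033 230.79   57.88   13.796  -0.06 ]
glass blue [432.773 264.251  26.517] 2.3988088517428117 [432.126 264.646  65.654  25.711   0.142] [433.776 265.21   59.005  15.456   0.122]
glass white [ 427.943 -279.177   27.156] 0.5183394366337853 [ 428.014 -279.686   65.408   25.184    0.144] [ 428.874 -278.267   62.102   22.104    0.17 ]
grip [287.275 262.34 ] [228.762 218.471] (array([433.711, -12.61 ,  47.974]), np.float64(1.821790895216151)) [432.175 -13.046  28.998  15.647   1.422]
jig white top [503.369 -13.292 189.96   81.038   0.001] red [499.776 -10.914  78.828  37.974   0.01 ]
```

View pics/m1.png

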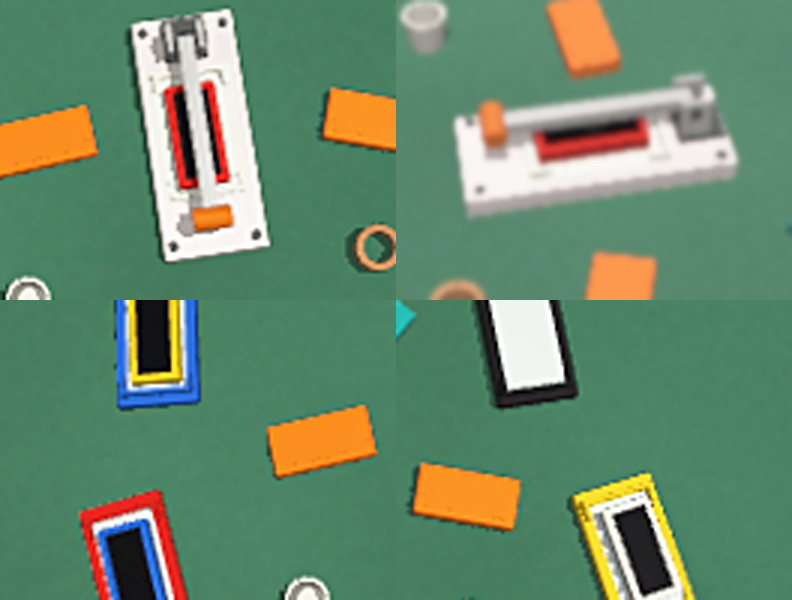

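The mosaic confirms the red display under the clamp in the jig (top-left panel), with the orange roller at the low-x end. The blue display sits in the red tray, the white one in the yellow tray, and the yellow one in the blue tray. The neighbouring plain orange blocks have no glass face. Next I'll refine the pocket centres from the pale floors and write the planning helper.

```bash
cat > go.py <<'E'
# python3 go.py x y z toolY_angle : slide (m, tool axes) and yaw to reach the TCP target
import sys,numpy as np
from scipy.spatial.transform import Rotation as Ro
from rig import robot
x,y,z,t=map(float,sys.argv[1:5]); s=robot.get_state(); q=s['orientation']; R=Ro.from_quat([q[1],q[2],q[3],q[0]]).as_matrix()
R0=R; now=np.arctan2(R[1,1],R[0,1]); d=(t-now+np.pi/2)%np.pi-np.pi/2
print('slide',np.round(R0.T@(np.array([x,y,z])-s['tcp_pos'])/1000,4),'yaw',round(-d,4),'q6',round(s['qpos'][5],2),'tcp',np.round(s['tcp_pos'],1),'t',round(s['t'],2))
E
python3 - <<'E'
from h import *
np.set_printoptions(precision=2,suppress=True)
T=Cam('top');S=Cam('side');T.load('pics/top0.png');S.load('pics/side0.png')
for n,tp,sp in [('spare',(361,176),(346,303)),('Tblue',(176,201),(291,154)),('Tred',(170,280),(219,154)),('Tyel',(398,249),(246,350))]:
    cs=np.vstack(T.blob('white',tp,32)); ss=np.vstack(S.blob('white',sp,34))
    print(n,T.rect('white',tp,12,32,True),S.rect('white',sp,12,34,True))
    f=lambda c:(lambda m:(m['m10']/m['m00'],m['m01']/m['m00']))(cv2.moments(cv2.convexHull(c)))
    print('   tri',*tri(T,f(cs),S,f(ss)))
for tp in((231,237),(342,230)): print('decoy',T.rect('orange',tp,10,25))
E
python3 go.py 433.5 -12.8 90 1.5758
```

```text
spare [ 618.09 -225.23   91.42   48.29    0.  ] [ 619.55 -223.79   91.4    50.33    0.01]
   tri [ 617.9  -224.93   12.92] 1.125149946614988
Tblue [647.3  214.12  66.23  30.49   0.52] [638.11 220.63  91.51  40.22   0.54]
   tri [640.87 217.89  19.48] 8.609573749411854
Tred [435.88 265.93  89.88  48.18   0.14] [428.6  223.62 173.82  54.93   1.03]
   tri [440.83 270.09 -30.37] 25.653180206522702
Tyel [ 427.44 -278.47   90.54   49.98    0.15] [ 429.21 -275.86   90.48   49.06    0.14]
   tri [ 427.58 -277.83   13.61] 1.8171889648893964
decoy [515.92 109.16  81.11  41.34  -1.48]
decoy [ 492.88 -152.66   79.01   41.37    1.24]
slide [-0.4078 -0.3764  0.1022] yaw -0.3828 q6 -0.15 tcp [193.4 487.6 191.8] t 0.1
```

Emit:
servo_tool --steps '[{"slide":[-0.05,-0.047,0],"yaw":-0.05,"gripper":0},{"slide":[-0.09,-0.083,0],"yaw":-0.1},{"slide":[-0.13,-0.12,0],"yaw":-0.15},{"slide":[-0.17,-0.157,0],"yaw":-0.2},{"slide":[-0.21,-0.194,0],"yaw":-0.25},{"slide":[-0.25,-0.231,0],"yaw":-0.3},{"slide":[-0.29,-0.268,0],"yaw":-0.35},{"slide":[-0.32,-0.296,0],"yaw":-0.383}]' --force 12

```text
$.steps[1]: bad value
```

```bash
python3 go.py 433.5 -12.8 100 1.5758
```

```text
slide [-0.4078 -0.3765  0.0922] yaw -0.3828 q6 -0.15 tcp [193.4 487.6 191.8] t 0.1
```

Every row needs a gripper value.

Emit:
servo_tool --steps '[{"slide":[-0.04,-0.037,0],"yaw":-0.05,"gripper":0},{"slide":[-0.08,-0.074,0],"yaw":-0.1,"gripper":0},{"slide":[-0.12,-0.111,0],"yaw":-0.15,"gripper":0},{"slide":[-0.16,-0.148,0],"yaw":-0.2,"gripper":0},{"slide":[-0.2,-0.185,0],"yaw":-0.25,"gripper":0},{"slide":[-0.24,-0.222,0],"yaw":-0.3,"gripper":0},{"slide":[-0.28,-0.259,0],"yaw":-0.35,"gripper":0},{"slide":[-0.32,-0.296,0],"yaw":-0.383,"gripper":0}]' --force 12

```text
t: 1.1
tcp_pos: [382.2, 93.1, 192.4]
orientation: [0.0, -0.003, 1.0, 0.0]
wrist_force: [1.3, 1.5, -0.3]
finger_gap: 91.8
gripper_force: 0.0
```

```bash
python3 go.py 433.5 -12.8 100 1.5758
```

```text
slide [-0.0506 -0.1063  0.0924] yaw 0.0014 q6 -1.53 tcp [382.2  93.1 192.4] t 1.1
```

Emit:
servo_tool --steps '[{"slide":[-0.018,-0.035,0.02],"gripper":0},{"slide":[-0.035,-0.07,0.05],"gripper":0},{"slide":[-0.051,-0.106,0.08],"gripper":0},{"slide":[-0.051,-0.106,0.1],"gripper":0},{"slide":[-0.051,-0.106,0.12],"gripper":0},{"slide":[-0.051,-0.106,0.14],"gripper":0},{"slide":[-0.051,-0.106,0.155],"gripper":0},{"slide":[-0.051,-0.106,0.16],"gripper":0}]'

```text
$.steps[0]: bad value
```

```bash
python3 go.py 433.5 -12.8 31 1.5758; python3 - <<'E'
from h import *
a=[]
for n,x,y in(('top',285,255),('side',240,210)):
    im=Cam(n).grab(); a.append(cv2.resize(im[y-60:y+60,x-60:x+60],(400,400),interpolation=2))
cv2.imwrite('pics/c2.png',np.hstack(a)[:,:,::-1])
E
```

```text
slide [-0.0506 -0.1063  0.1614] yaw 0.0014 q6 -1.53 tcp [382.2  93.1 192.4] t 1.1
```

View pics/c2.png

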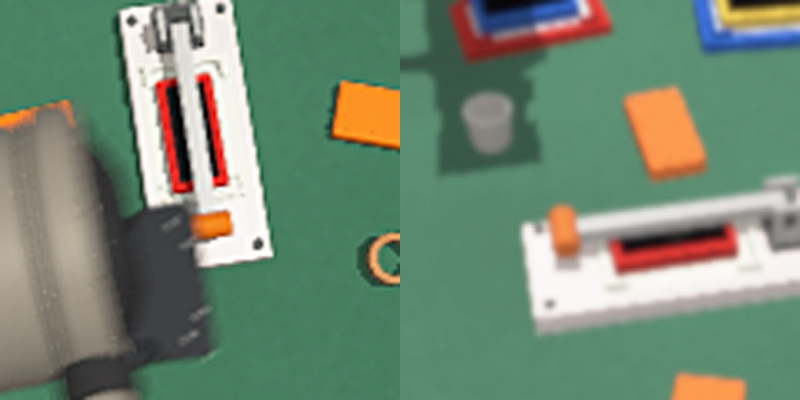

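The move was refused because the yaw value was missing. The picture shows the clamp still closed, the roller at about (212,223) in the left panel, and the hand still off to its side. I'll resend with all fields.

Emit:
servo_tool --steps '[{"slide":[-0.018,-0.035,0.02],"yaw":0,"gripper":0},{"slide":[-0.035,-0.07,0.05],"yaw":0,"gripper":0},{"slide":[-0.051,-0.106,0.07],"yaw":0,"gripper":0},{"slide":[-0.051,-0.106,0.09],"yaw":0,"gripper":0},{"slide":[-0.051,-0.106,0.11],"yaw":0,"gripper":0},{"slide":[-0.051,-0.106,0.13],"yaw":0,"gripper":0},{"slide":[-0.051,-0.106,0.15],"yaw":0,"gripper":0},{"slide":[-0.051,-0.106,0.16],"yaw":0,"gripper":0}]'

```text
t: 2.2
tcp_pos: [432.7, -10.1, 31.4]
orientation: [-0.001, -0.003, 1.0, 0.0]
wrist_force: [0.8, 0.2, -0.2]
finger_gap: 91.7
gripper_force: 0.0
```

```bash
python3 go.py 433.5 -12.8 31 1.5758; python3 - <<'E'
from h import *
a=[]
for n,x,y in(('top',285,255),('side',240,210)):
    im=Cam(n).grab(); a.append(cv2.resize(im[y-60:y+60,x-60:x+60],(400,400),interpolation=2))
cv2.imwrite('pics/c3.png',np.hstack(a)[:,:,::-1])
E
```

```text
slide [-0.0008 -0.0027  0.0004] yaw 0.0005 q6 -1.78 tcp [432.7 -10.1  31.4] t 2.2
```

View pics/c3.png

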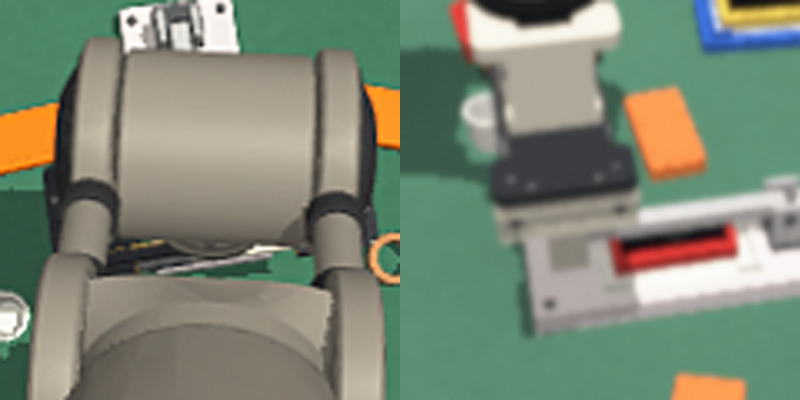

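The fingers straddle the roller. They're visible in the side panel around (560,210), clear of the jig. Closing now.

Emit:
servo_tool --steps '[{"slide":[0,0,0],"yaw":0,"gripper":0.3},{"slide":[0,0,0],"yaw":0,"gripper":0.5},{"slide":[0,0,0],"yaw":0,"gripper":0.7},{"slide":[0,0,0],"yaw":0,"gripper":0.8},{"slide":[0,0,0],"yaw":0,"gripper":0.8},{"slide":[0,0,0],"yaw":0,"gripper":0.8},{"slide":[0,0,0],"yaw":0,"gripper":0.8}]' --force 12

```text
t: 3.18
tcp_pos: [433.4, -10.9, 32.4]
orientation: [0.0, -0.003, 1.0, 0.0]
wrist_force: [-0.2, -1.0, 0.1]
finger_gap: 26.3
gripper_force: 0.0
```

```bash
python3 go.py 433.5 -12.8 31 1.5758; python3 -c "
import numpy as np
for a in np.arange(0,1.91,.1): print(round(a,2),np.round([140-140*np.cos(a),140*np.sin(a)],1))"
```

```text
slide [-0.     -0.0019  0.0014] yaw 0.0002 q6 -1.78 tcp [433.4 -10.9  32.4] t 3.17
0.0 [0. 0.]
0.1 [ 0.7 14. ]
0.2 [ 2.8 27.8]
0.3 [ 6.3 41.4]
0.4 [11.1 54.5]
0.5 [17.1 67.1]
0.6 [24.5 79. ]
0.7 [32.9 90.2]
0.8 [ 42.5 100.4]
0.9 [ 53.  109.7]
1.0 [ 64.4 117.8]
1.1 [ 76.5 124.8]
1.2 [ 89.3 130.5]
1.3 [102.6 134.9]
1.4 [116.2 138. ]
1.5 [130.1 139.6]
1.6 [144.1 139.9]
1.7 [158.  138.8]
1.8 [171.8 136.3]
1.9 [185.3 132.5]
```

```bash
python3 - <<'E'
from h import *
a=[]
s=robot.get_state(); print(s['finger_gap'],s['gripper_force'],s['tcp_pos'])
for n,x,y in(('top',285,255),('side',240,210)):
    C=Cam(n);im=C.grab(); print(C.proj([[433.5,-12.8,46],s['tcp_pos']])); a.append(cv2.resize(im[y-40:y+40,x-40:x+40],(400,400),interpolation=2))
cv2.imwrite('pics/c4.png',np.hstack(a)[:,:,::-1])
E
```

```text
26.297385896497804 0.0 [433.44048632 -10.88436115  32.39980317]
[[287.27887963 262.11227679]
 [286.3785422  262.88773874]]
[[228.30468247 219.33163987]
 [228.6471515  223.24713444]]
```

View pics/c4.png

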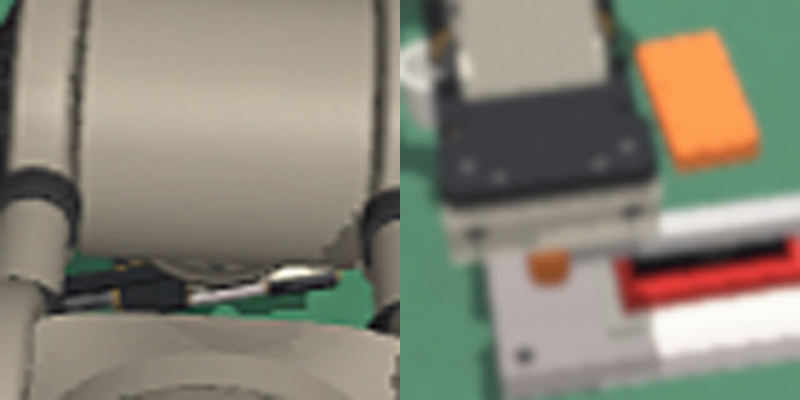

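```bash
python3 - <<'E'
from h import *
S=Cam('side')
im=S.grab(); s=robot.get_state(); print(s['finger_gap'],s['gripper_force'],s['tcp_pos'],s['wrist_force'],s['t'])
for y in(-59,-28,2,48): print(y,S.proj([[433.5,y,32],[433.5,y,98]]).round(1).tolist())
cv2.imwrite('pics/c5.png',cv2.resize(im[130:250,150:310],(800,600),interpolation=2)[:,:,::-1])
E
```

```text
19.308717452446707 0.0 [433.44377846 -10.89470412  32.39707215] [-0.09421843 -0.03996985 -0.48476711] 3.325
-59 [[231.4, 240.6], [229.1, 217.4]]
-28 [[229.6, 229.3], [227.2, 206.1]]
2 [[228.0, 219.0], [225.6, 195.8]]
48 [[225.6, 204.2], [223.2, 181.1]]
```

View pics/c5.png

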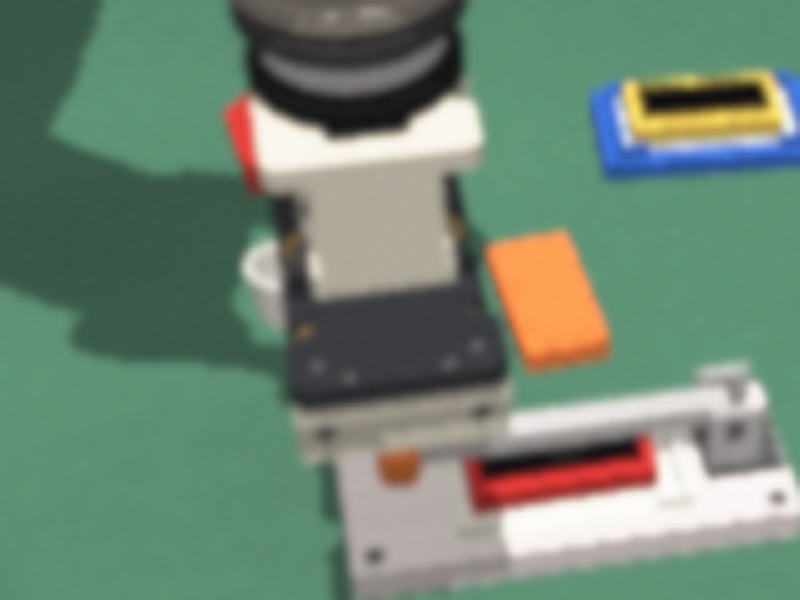

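The gap closed to 19 mm with no contact, so the fingertips aren't around the roller. I'll compare the projected TCP with the fingertips in the first side picture.

```bash
python3 - <<'E'
from h import *
S=Cam('side');T=Cam('top');S.load('pics/side0.png');T.load('pics/top0.png')
P=[[193.4,487.6,191.8],[193.4+17,487.6+43,191.8],[193.4-17,487.6-43,191.8],[193.4,487.6,258]]
p=S.proj(P);print(p.round(1).tolist());print(T.proj(P).round(1).tolist())
im=cv2.resize(S.im[0:75,50:150],(800,600),interpolation=2)
for q in p: cv2.circle(im,(int((q[0]-50)*8),int(q[1]*8)),5,(255,0,255),-1)
cv2.imwrite('pics/c6.png',im[:,:,::-1])
E
```

```text
[[113.0, 59.5], [121.1, 52.6], [104.3, 66.8], [106.2, 34.2]]
[[47.9, 413.0], [27.4, 405.4], [69.2, 420.6], [29.8, 420.4]]
```

View pics/c6.png

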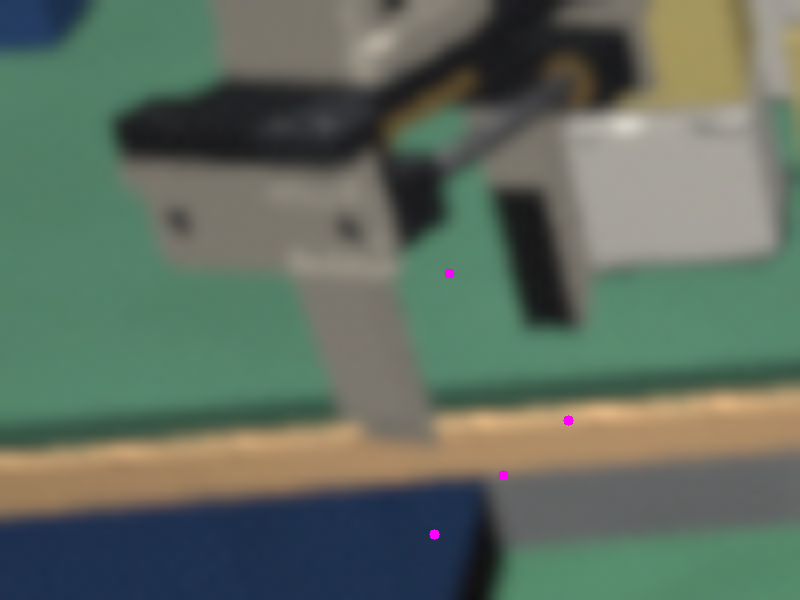

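Both fingertips (mid-point at about (476,380) in the crop) lie on the tool axis but about 12 px above the projected TCP at (504,476). That puts the real fingertips about 30 mm behind the reported TCP. I'll check what the robot says about its tool.

```bash
python3 - <<'E'
from h import *
print([a for a in dir(robot) if not a.startswith('_')], robot.grip_point_offset)
S=Cam('side')
# height of fingertips along the tool axis from side0 (mid-tip px)
S.load('pics/side0.png'); m=np.array([50+476/8,380/8])
f=lambda h:np.linalg.norm(S.proj([[193.4,487.6,191.8+h]])[0]-m)
h=np.arange(0,60,.5); v=[f(x) for x in h]; print(h[np.argmin(v)],min(v))
E
```

```text
['PlanningError', 'finish_job', 'get_state', 'grip_point_offset'] 18.8
32.0 0.25315929817242716
```

The tips sit about 32 mm behind the reported TCP, so I'll add that offset in z. I'll open, descend 30 mm more and close again; the gap stopping at 30 mm will confirm it.

Emit:
servo_tool --steps '[{"slide":[0,-0.002,0],"yaw":0,"gripper":0.3},{"slide":[0,-0.002,0],"yaw":0,"gripper":0.3},{"slide":[0,-0.002,0],"yaw":0,"gripper":0.3},{"slide":[0,-0.002,0],"yaw":0,"gripper":0.3},{"slide":[0,-0.002,0.01],"yaw":0,"gripper":0.3},{"slide":[0,-0.002,0.02],"yaw":0,"gripper":0.3},{"slide":[0,-0.002,0.03],"yaw":0,"gripper":0.3},{"slide":[0,-0.002,0.03],"yaw":0,"gripper":0.3}]'

```text
t: 4.32
tcp_pos: [432.6, -12.7, 1.4]
orientation: [-0.001, -0.003, 1.0, 0.0]
wrist_force: [-0.1, 0.4, 0.4]
finger_gap: 64.2
gripper_force: 0.0
```

Emit:
servo_tool --steps '[{"slide":[0,0,0],"yaw":0,"gripper":0.8},{"slide":[0,0,0],"yaw":0,"gripper":0.8},{"slide":[0,0,0],"yaw":0,"gripper":0.8},{"slide":[0,0,0],"yaw":0,"gripper":0.8},{"slide":[0,0,0],"yaw":0,"gripper":0.8},{"slide":[0,0,0],"yaw":0,"gripper":0.8},{"slide":[0,0,0],"yaw":0,"gripper":0.8},{"slide":[0,0,0],"yaw":0,"gripper":0.8}]'

```text
t: 5.32
tcp_pos: [433.5, -11.8, 2.6]
orientation: [0.0, -0.002, 1.0, 0.001]
wrist_force: [1.2, 7.2, 1.1]
finger_gap: 29.8
gripper_force: 12.0
```

Pinched at 29.8 mm. Now swinging the clamp over along its arc.

Emit:
servo_tool --steps '[{"slide":[-0.0007,0.001,-0.014],"yaw":0,"gripper":0.8},{"slide":[-0.0028,0.001,-0.0278],"yaw":0,"gripper":0.8},{"slide":[-0.0063,0.001,-0.0414],"yaw":0,"gripper":0.8},{"slide":[-0.0111,0.001,-0.0545],"yaw":0,"gripper":0.8},{"slide":[-0.0171,0.001,-0.0671],"yaw":0,"gripper":0.8},{"slide":[-0.0245,0.001,-0.079],"yaw":0,"gripper":0.8},{"slide":[-0.0329,0.001,-0.0902],"yaw":0,"gripper":0.8},{"slide":[-0.0425,0.001,-0.1004],"yaw":0,"gripper":0.8}]'

```text
t: 6.32
tcp_pos: [475.1, -11.5, 102.8]
orientation: [-0.001, -0.003, 1.0, 0.0]
wrist_force: [-0.8, 0.0, -3.5]
finger_gap: 29.9
gripper_force: 12.0
```

Emit:
servo_tool --steps '[{"slide":[-0.0105,0,-0.0093],"yaw":0,"gripper":0.8},{"slide":[-0.0219,0,-0.0174],"yaw":0,"gripper":0.8},{"slide":[-0.034,0,-0.0244],"yaw":0,"gripper":0.8},{"slide":[-0.0468,0,-0.0301],"yaw":0,"gripper":0.8},{"slide":[-0.0601,0,-0.0345],"yaw":0,"gripper":0.8},{"slide":[-0.0737,0,-0.0376],"yaw":0,"gripper":0.8},{"slide":[-0.0876,0,-0.0392],"yaw":0,"gripper":0.8},{"slide":[-0.1016,0,-0.0395],"yaw":0,"gripper":0.8}]'

```text
t: 7.32
tcp_pos: [577.7, -11.3, 143.0]
orientation: [0.0, -0.003, 1.0, -0.0]
wrist_force: [-1.5, -0.7, 1.9]
finger_gap: 30.2
gripper_force: 12.0
```

Emit:
servo_tool --steps '[{"slide":[-0.0139,0,0.0011],"yaw":0,"gripper":0.8},{"slide":[-0.0277,0,0.0036],"yaw":0,"gripper":0.8},{"slide":[-0.035,0,0.0055],"yaw":0,"gripper":0.8},{"slide":[-0.035,0,0.0055],"yaw":0,"gripper":0.8}]'

```text
t: 7.82
tcp_pos: [613.8, -11.2, 137.5]
orientation: [0.001, -0.003, 1.0, -0.0]
wrist_force: [2.2, -0.7, 3.7]
finger_gap: 30.0
gripper_force: 12.0
```

```bash
python3 - <<'E'
from h import *
S=Cam('side');im=S.grab();s=robot.get_state();print(s['tcp_pos'],s['wrist_force'],s['gripper_force'],s['finger_gap'])
cv2.imwrite('pics/c7.png',cv2.resize(im[100:250,180:380],(800,600),interpolation=2)[:,:,::-1])
E
```

```text
[613.54588666 -11.20549638 137.52880454] [ 2.84212082 -0.5129631   5.87723612] 12.001523226499557 29.907590594211182
```

View pics/c7.png

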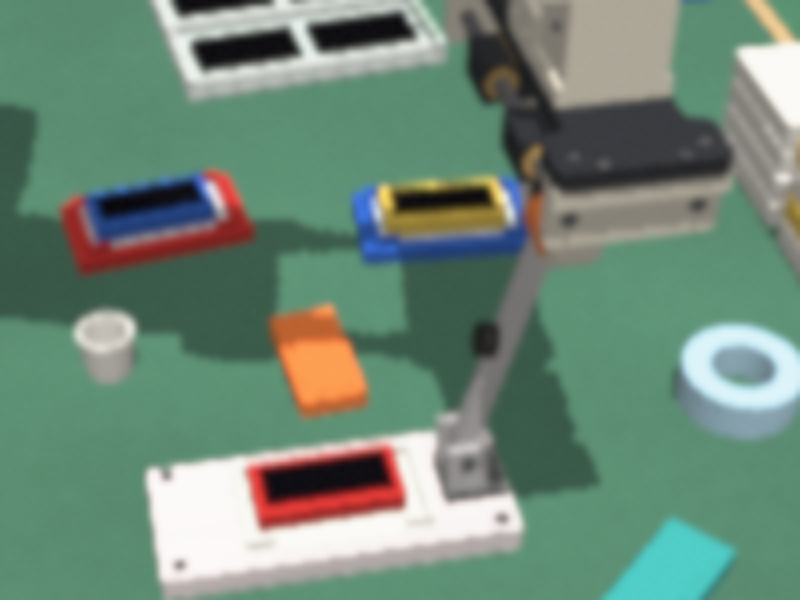

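The clamp arm leans past upright, with its hinge at (465,460) and grip at (537,215), and the red display is free in the jig. Releasing and rising.

Emit:
servo_tool --steps '[{"slide":[0,0,0],"yaw":0,"gripper":0},{"slide":[0,0,0],"yaw":0,"gripper":0},{"slide":[0,0,0],"yaw":0,"gripper":0},{"slide":[0,0,0],"yaw":0,"gripper":0},{"slide":[0,0,-0.03],"yaw":0,"gripper":0},{"slide":[0,0,-0.06],"yaw":0,"gripper":0},{"slide":[0,0,-0.09],"yaw":0,"gripper":0},{"slide":[0,0,-0.09],"yaw":0,"gripper":0}]'

```text
t: 8.88
tcp_pos: [613.8, -11.1, 229.3]
orientation: [0.003, -0.003, 1.0, -0.0]
wrist_force: [-0.1, 0.5, -0.2]
finger_gap: 91.9
gripper_force: 0.0
```

Emit:
servo_tool --steps '[{"slide":[0.04,0,0],"yaw":0,"gripper":0},{"slide":[0.08,0,0],"yaw":0,"gripper":0},{"slide":[0.112,0,0.02],"yaw":0,"gripper":0},{"slide":[0.112,0,0.05],"yaw":0,"gripper":0},{"slide":[0.112,0,0.07],"yaw":0,"gripper":0},{"slide":[0.112,0,0.07],"yaw":0,"gripper":0}]'

```text
t: 9.62
tcp_pos: [498.8, -11.3, 154.7]
orientation: [-0.002, -0.003, 1.0, 0.0]
wrist_force: [0.9, -0.1, 0.3]
finger_gap: 91.9
gripper_force: 0.0
```

```bash
python3 - <<'E'
from h import *
np.set_printoptions(precision=2,suppress=True)
S=Cam('side');im=S.grab();cv2.imwrite('pics/s8.png',im[:,:,::-1])
for z in(32,): print(S.rect('red',(263,222),z,30,True),S.rect('black',(262,220),z,22))
print('orange grip',S.blob('orange',(320,155),40) and [c.mean(0)[0].round(1).tolist() for c in S.blob('orange',(318,155),40)])
print('a=1.85 pred',S.proj([[503.5+70+38.6,-12,46+134.6]]))
E
python3 go.py 501 -12 0 1.5758
```

```text
[500.85 -18.44  74.76  39.4   -0.02] [502.21  -9.85  61.75  19.8    0.02]
orange grip [[316.7, 156.4]]
a=1.85 pred [[317.87 156.42]]
slide [-0.0016 -0.0007  0.1559] yaw 0.0002 q6 -1.75 tcp [499.8 -11.4 155.9] t 9.68
```

The clamp is at about 1.85 rad: the grip is seen at (317,156) and predicted at (318,156). Picking red.

Emit:
servo_tool --steps '[{"slide":[-0.0015,0,0.03],"yaw":0,"gripper":0},{"slide":[-0.0015,0,0.07],"yaw":0,"gripper":0},{"slide":[-0.0015,0,0.11],"yaw":0,"gripper":0},{"slide":[-0.0015,0,0.14],"yaw":0,"gripper":0},{"slide":[-0.0015,0,0.15],"yaw":0,"gripper":0},{"slide":[-0.0015,0,0.158],"yaw":0,"gripper":0},{"slide":[-0.0015,0,0.165],"yaw":0,"gripper":0},{"slide":[-0.0015,0,0.165],"yaw":0,"gripper":0}]' --force 20

```text
t: 10.68
tcp_pos: [502.2, -11.6, -7.9]
orientation: [0.0, -0.003, 1.0, 0.0]
wrist_force: [-0.1, -0.4, -0.3]
finger_gap: 92.0
gripper_force: 0.0
```

Emit:
servo_tool --steps '[{"slide":[0,0,0],"yaw":0,"gripper":0.7},{"slide":[0,0,0],"yaw":0,"gripper":0.7},{"slide":[0,0,0],"yaw":0,"gripper":0.7},{"slide":[0,0,0],"yaw":0,"gripper":0.7},{"slide":[0,0,0],"yaw":0,"gripper":0.7},{"slide":[0,0,0],"yaw":0,"gripper":0.7},{"slide":[0,0,0],"yaw":0,"gripper":0.7},{"slide":[0,0,0],"yaw":0,"gripper":0.7}]'

```text
t: 11.68
tcp_pos: [502.1, -11.5, -8.2]
orientation: [0.0, -0.003, 1.0, 0.0]
wrist_force: [-0.7, 1.3, 1.6]
finger_gap: 40.1
gripper_force: 20.0
```

Emit:
servo_tool --steps '[{"slide":[0,0,-0.01],"yaw":0,"gripper":0.7},{"slide":[0,0,-0.04],"yaw":0,"gripper":0.7},{"slide":[0,0,-0.08],"yaw":0,"gripper":0.7},{"slide":[0,-0.045,-0.08],"yaw":0,"gripper":0.7},{"slide":[0,-0.09,-0.08],"yaw":0,"gripper":0.7},{"slide":[-0.02,-0.13,-0.08],"yaw":0,"gripper":0.7},{"slide":[-0.06,-0.17,-0.08],"yaw":0,"gripper":0.7},{"slide":[-0.1,-0.205,-0.08],"yaw":0,"gripper":0.7}]'

```text
t: 12.68
tcp_pos: [604.1, -217.8, 72.8]
orientation: [0.0, -0.002, 1.0, -0.0]
wrist_force: [0.1, 0.4, -1.3]
finger_gap: 39.8
gripper_force: 20.0
```

```bash
python3 go.py 618.3 -224.6 -14 1.5758
```

```text
slide [-0.0141 -0.0068  0.0868] yaw -0.0007 q6 -2.04 tcp [ 604.1 -217.8   72.8] t 12.68
```

Emit:
servo_tool --steps '[{"slide":[-0.0155,-0.0075,0],"yaw":0,"gripper":0.7},{"slide":[-0.0155,-0.0075,0.02],"yaw":0,"gripper":0.7},{"slide":[-0.0155,-0.0075,0.045],"yaw":0,"gripper":0.7},{"slide":[-0.0155,-0.0075,0.065],"yaw":0,"gripper":0.7},{"slide":[-0.0155,-0.0075,0.075],"yaw":0,"gripper":0.7},{"slide":[-0.0155,-0.0075,0.08],"yaw":0,"gripper":0.7},{"slide":[-0.0155,-0.0075,0.084],"yaw":0,"gripper":0.7},{"slide":[-0.0155,-0.0075,0.085],"yaw":0,"gripper":0.7}]'

```text
t: 13.68
tcp_pos: [618.9, -223.5, -12.8]
orientation: [0.0, -0.003, 1.0, -0.0]
wrist_force: [-0.1, -0.0, -1.1]
finger_gap: 39.6
gripper_force: 20.0
```

```bash
python3 go.py 618.3 -224.6 -14 1.5758; python3 - <<'E'
from h import *
a=[]
S=Cam('side');im=S.grab(); s=robot.get_state(); print(s['wrist_force'],s['tcp_pos'])
cv2.imwrite('pics/c9.png',cv2.resize(im[210:360,240:440],(800,600),interpolation=2)[:,:,::-1])
E
```

```text
slide [ 0.0006 -0.0011  0.0012] yaw 0.0002 q6 -2.04 tcp [ 618.9 -223.5  -12.8] t 13.68
[-0.23883648  0.12109396 -0.30749609] [ 618.89457669 -223.55455608  -12.8425636 ]
```

View pics/c9.png

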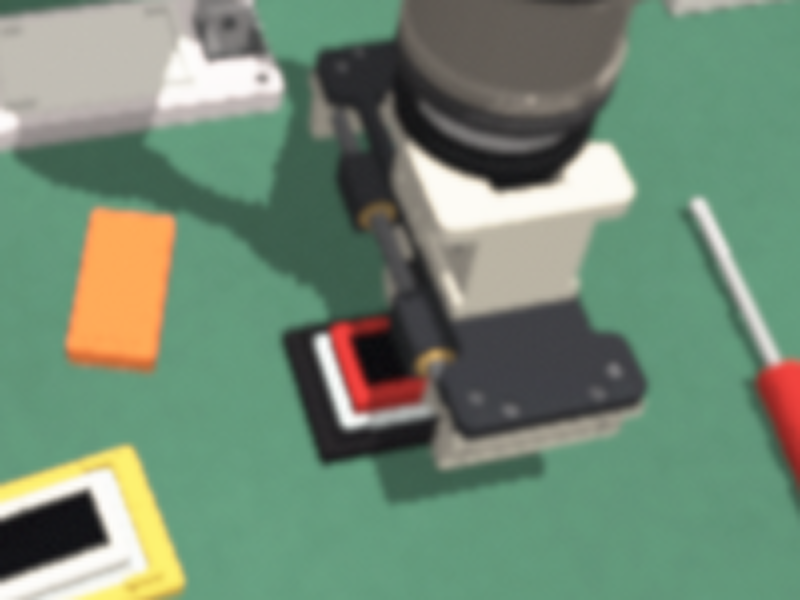

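The red display at (385,365) sits within the black rim, just above the floor. I'll inch down until I feel contact.

Emit:
servo_tool --steps '[{"slide":[0,0,0.0005],"yaw":0,"gripper":0.7},{"slide":[0,0,0.001],"yaw":0,"gripper":0.7},{"slide":[0,0,0.0015],"yaw":0,"gripper":0.7},{"slide":[0,0,0.0015],"yaw":0,"gripper":0.7}]'

```text
t: 14.22
tcp_pos: [618.8, -223.5, -14.2]
orientation: [0.0, -0.003, 1.0, -0.0]
wrist_force: [-1.6, 0.7, 4.4]
finger_gap: 39.3
gripper_force: 20.0
```

Emit:
servo_tool --steps '[{"slide":[0,0,0],"yaw":0,"gripper":0.4},{"slide":[0,0,0],"yaw":0,"gripper":0},{"slide":[0,0,0],"yaw":0,"gripper":0},{"slide":[0,0,0],"yaw":0,"gripper":0},{"slide":[0,0,-0.02],"yaw":0,"gripper":0},{"slide":[0,0,-0.06],"yaw":0,"gripper":0},{"slide":[0,0,-0.09],"yaw":0,"gripper":0},{"slide":[0,0,-0.09],"yaw":0,"gripper":0}]'

```text
t: 15.22
tcp_pos: [620.3, -224.2, 78.2]
orientation: [0.003, -0.003, 1.0, -0.001]
wrist_force: [-0.3, -0.4, -0.5]
finger_gap: 91.7
gripper_force: 0.0
```

```bash
python3 go.py 428.2 -279.2 75 1.718
```

```text
slide [ 0.1924 -0.054   0.0023] yaw -0.1419 q6 -2.04 tcp [ 620.3 -224.2   78.2] t 15.22
```

Emit:
servo_tool --steps '[{"slide":[0.04,-0.011,0],"yaw":-0.03,"gripper":0},{"slide":[0.08,-0.022,0],"yaw":-0.06,"gripper":0},{"slide":[0.12,-0.034,0],"yaw":-0.1,"gripper":0},{"slide":[0.16,-0.045,0],"yaw":-0.142,"gripper":0},{"slide":[0.191,-0.054,0],"yaw":-0.142,"gripper":0},{"slide":[0.191,-0.054,0],"yaw":-0.142,"gripper":0},{"slide":[0.191,-0.054,0],"yaw":-0.142,"gripper":0}]'

```text
t: 16.1
tcp_pos: [428.3, -278.3, 74.8]
orientation: [-0.0, -0.073, 0.997, 0.0]
wrist_force: [0.0, -0.6, -0.3]
finger_gap: 92.1
gripper_force: 0.0
```

```bash
python3 go.py 428.2 -279.2 -14 1.718
```

```text
slide [ 0.0002 -0.0009  0.0888] yaw -0.0003 q6 -2.44 tcp [ 428.3 -278.3   74.8] t 16.1
```

Emit:
servo_tool --steps '[{"slide":[0,-0.001,0.03],"yaw":0,"gripper":0},{"slide":[0,-0.001,0.06],"yaw":0,"gripper":0},{"slide":[0,-0.001,0.075],"yaw":0,"gripper":0},{"slide":[0,-0.001,0.082],"yaw":0,"gripper":0},{"slide":[0,-0.001,0.088],"yaw":0,"gripper":0},{"slide":[0,-0.001,0.088],"yaw":0,"gripper":0}]'

```text
t: 16.85
tcp_pos: [428.3, -279.5, -12.5]
orientation: [0.0, -0.074, 0.997, -0.0]
wrist_force: [-0.4, 0.7, 0.2]
finger_gap: 92.0
gripper_force: 0.0
```

Emit:
servo_tool --steps '[{"slide":[0,0,0],"yaw":0,"gripper":0.7},{"slide":[0,0,0],"yaw":0,"gripper":0.7},{"slide":[0,0,0],"yaw":0,"gripper":0.7},{"slide":[0,0,0],"yaw":0,"gripper":0.7},{"slide":[0,0,0],"yaw":0,"gripper":0.7},{"slide":[0,0,0],"yaw":0,"gripper":0.7},{"slide":[0,0,0],"yaw":0,"gripper":0.7},{"slide":[0,0,0],"yaw":0,"gripper":0.7}]'

```text
t: 17.85
tcp_pos: [428.0, -279.3, -12.7]
orientation: [-0.0, -0.074, 0.997, 0.0]
wrist_force: [-0.5, 1.3, 1.2]
finger_gap: 39.2
gripper_force: 20.0
```

Emit:
servo_tool --steps '[{"slide":[0,0,-0.01],"yaw":0,"gripper":0.7},{"slide":[0,0,-0.04],"yaw":0,"gripper":0.7},{"slide":[0,0,-0.09],"yaw":0,"gripper":0.7},{"slide":[0,0,-0.1],"yaw":0,"gripper":0.7}]'

```text
t: 18.35
tcp_pos: [429.7, -280.9, 90.9]
orientation: [0.002, -0.074, 0.997, -0.002]
wrist_force: [0.6, 0.1, -1.0]
finger_gap: 39.2
gripper_force: 20.0
```

```bash
python3 go.py 502 -11.7 85 1.573; python3 -c "
from h import *
s=robot.get_state();print(s['finger_gap'],s['gripper_force'])"
```

```text
slide [-0.111   0.2557  0.0051] yaw 0.1451 q6 -2.45 tcp [ 429.7 -280.9   90.9] t 18.35
39.23641824575314 19.99476134777069
```

Emit:
servo_tool --steps '[{"slide":[-0.018,0.04,0],"yaw":0.02,"gripper":0.7},{"slide":[-0.036,0.08,0],"yaw":0.05,"gripper":0.7},{"slide":[-0.053,0.12,0],"yaw":0.08,"gripper":0.7},{"slide":[-0.071,0.16,0],"yaw":0.11,"gripper":0.7},{"slide":[-0.09,0.2,0],"yaw":0.145,"gripper":0.7},{"slide":[-0.107,0.24,0],"yaw":0.145,"gripper":0.7},{"slide":[-0.113,0.2535,0],"yaw":0.145,"gripper":0.7},{"slide":[-0.113,0.2535,0],"yaw":0.145,"gripper":0.7}]'

```text
t: 19.35
tcp_pos: [502.5, -11.8, 87.0]
orientation: [-0.0, -0.002, 1.0, -0.0]
wrist_force: [0.2, 0.7, -0.1]
finger_gap: 39.5
gripper_force: 20.0
```

```bash
python3 go.py 502.5 -12 -6.7 1.573
```

```text
slide [-0.0001 -0.0002  0.0937] yaw 0.0018 q6 -1.75 tcp [502.5 -11.8  87. ] t 19.35
```

Emit:
servo_tool --steps '[{"slide":[0,0,0.03],"yaw":0,"gripper":0.7},{"slide":[0,0,0.06],"yaw":0,"gripper":0.7},{"slide":[0,0,0.08],"yaw":0,"gripper":0.7},{"slide":[0,0,0.087],"yaw":0,"gripper":0.7},{"slide":[0,0,0.09],"yaw":0,"gripper":0.7},{"slide":[0,0,0.0915],"yaw":0,"gripper":0.7},{"slide":[0,0,0.0925],"yaw":0,"gripper":0.7},{"slide":[0,0,0.0925],"yaw":0,"gripper":0.7}]'

```text
t: 20.35
tcp_pos: [502.9, -12.1, -4.8]
orientation: [0.0, -0.001, 1.0, -0.0]
wrist_force: [-0.1, 0.2, -1.6]
finger_gap: 39.7
gripper_force: 20.0
```

Emit:
servo_tool --steps '[{"slide":[0,0,0.0005],"yaw":0,"gripper":0.7},{"slide":[0,0,0.001],"yaw":0,"gripper":0.7},{"slide":[0,0,0.0015],"yaw":0,"gripper":0.7},{"slide":[0,0,0.002],"yaw":0,"gripper":0.7},{"slide":[0,0,0.002],"yaw":0,"gripper":0.7}]'

```text
t: 20.98
tcp_pos: [502.8, -12.1, -6.8]
orientation: [0.0, -0.001, 1.0, 0.0]
wrist_force: [-2.8, -0.4, 5.0]
finger_gap: 39.6
gripper_force: 20.0
```

Contact at the expected height. Release, then move to yellow by going +y first to stay clear of the raised clamp.

Emit:
servo_tool --steps '[{"slide":[0,0,0],"yaw":0,"gripper":0.4},{"slide":[0,0,0],"yaw":0,"gripper":0},{"slide":[0,0,0],"yaw":0,"gripper":0},{"slide":[0,0,0],"yaw":0,"gripper":0},{"slide":[0,0,0],"yaw":0,"gripper":0},{"slide":[0,0,-0.03],"yaw":0,"gripper":0},{"slide":[0,0,-0.07],"yaw":0,"gripper":0},{"slide":[0,0,-0.09],"yaw":0,"gripper":0}]'

```text
t: 21.98
tcp_pos: [503.5, -12.2, 84.8]
orientation: [0.001, -0.001, 1.0, -0.0]
wrist_force: [1.1, 0.6, -0.6]
finger_gap: 92.0
gripper_force: 0.0
```

Emit:
servo_tool --steps '[{"slide":[0,0.04,0],"yaw":0,"gripper":0},{"slide":[0,0.09,0],"yaw":0,"gripper":0},{"slide":[0,0.14,0],"yaw":0.02,"gripper":0},{"slide":[-0.03,0.18,0],"yaw":0.04,"gripper":0},{"slide":[-0.07,0.21,0],"yaw":0.06,"gripper":0},{"slide":[-0.1,0.235,0],"yaw":0.06,"gripper":0},{"slide":[-0.117,0.241,0],"yaw":0.06,"gripper":0},{"slide":[-0.117,0.241,0],"yaw":0.06,"gripper":0}]'

```text
t: 22.98
tcp_pos: [619.5, 229.5, 82.0]
orientation: [-0.0, 0.029, 1.0, -0.0]
wrist_force: [-0.7, 0.3, -0.0]
finger_gap: 91.6
gripper_force: 0.0
```

```bash
python3 go.py 620.3 230 -12.7 1.513; python3 - <<'E'
from h import *
np.set_printoptions(precision=2,suppress=True)
T=Cam('top');im=T.grab();S=Cam('side');S.grab()
print('white glass',T.rect('black',(282,236),32,28), 'frame',T.rect('white',(361,176),26,5,True) if 0 else '')
print('red glass spare',T.rect('red',(361,176),26,32),S.rect('red',(346,300),26,30))
cv2.imwrite('pics/c10.png',cv2.resize(im[140:290,230:430],(800,600),interpolation=2)[:,:,::-1])
E
```

```text
slide [-0.0008  0.0006  0.0947] yaw 0.0005 q6 -1.27 tcp [619.5 229.5  82. ] t 22.98
white glass [501.58 -13.44  64.18  24.53   0.01] frame 
red glass spare [ 615.33 -224.48   79.1    39.4     0.  ] [ 618.18 -225.43   80.08   44.3     0.  ]
```

View pics/c10.png

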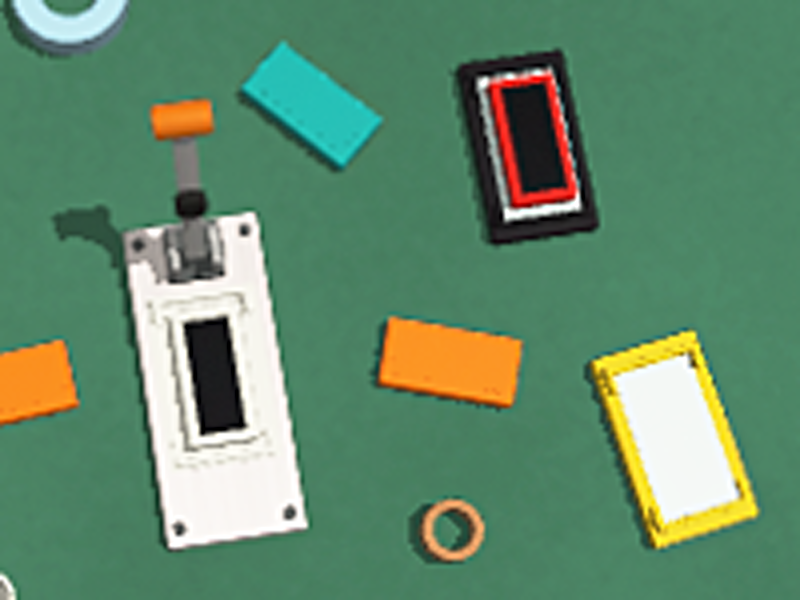

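The white display at (213,375) lies inside the jig pocket, the clamp is open, red is parked at (533,140) and the yellow tray is empty. Picking yellow.

Emit:
servo_tool --steps '[{"slide":[-0.0005,0.0005,0.03],"yaw":0,"gripper":0},{"slide":[-0.0005,0.0005,0.06],"yaw":0,"gripper":0},{"slide":[-0.0005,0.0005,0.08],"yaw":0,"gripper":0},{"slide":[-0.0005,0.0005,0.088],"yaw":0,"gripper":0},{"slide":[-0.0005,0.0005,0.094],"yaw":0,"gripper":0},{"slide":[-0.0005,0.0005,0.094],"yaw":0,"gripper":0}]'

```text
t: 23.82
tcp_pos: [619.8, 229.6, -10.7]
orientation: [0.0, 0.029, 1.0, 0.0]
wrist_force: [-0.3, 0.7, -0.1]
finger_gap: 92.5
gripper_force: 0.0
```

Emit:
servo_tool --steps '[{"slide":[0,0,0],"yaw":0,"gripper":0.7},{"slide":[0,0,0],"yaw":0,"gripper":0.7},{"slide":[0,0,0],"yaw":0,"gripper":0.7},{"slide":[0,0,0],"yaw":0,"gripper":0.7},{"slide":[0,0,0],"yaw":0,"gripper":0.7},{"slide":[0,0,0],"yaw":0,"gripper":0.7},{"slide":[0,0,0],"yaw":0,"gripper":0.7},{"slide":[0,0,0],"yaw":0,"gripper":0.7}]'

```text
t: 24.82
tcp_pos: [619.7, 229.7, -11.2]
orientation: [0.0, 0.029, 1.0, 0.0]
wrist_force: [0.0, 1.1, -0.2]
finger_gap: 39.1
gripper_force: 20.0
```

Emit:
servo_tool --steps '[{"slide":[0,0,-0.01],"yaw":0,"gripper":0.7},{"slide":[0,0,-0.04],"yaw":0,"gripper":0.7},{"slide":[0,0,-0.09],"yaw":0,"gripper":0.7},{"slide":[0,0,-0.1],"yaw":0,"gripper":0.7},{"slide":[0,0,-0.1],"yaw":0,"gripper":0.7}]'

```text
t: 25.45
tcp_pos: [619.9, 229.7, 89.7]
orientation: [0.001, 0.029, 1.0, 0.0]
wrist_force: [0.1, 0.3, -1.5]
finger_gap: 39.2
gripper_force: 20.0
```

```bash
python3 go.py 428 -277.7 85 1.716;python3 go.py 440 0 85 1.56; python3 - <<'E'
from h import *
T=Cam('top');S=Cam('side');T.load('pics/top0.png');T.grab()
s=robot.get_state();print(s['finger_gap'],s['gripper_force'])
E
```

```text
slide [ 0.1623 -0.5176  0.0042] yaw -0.203 q6 -1.27 tcp [619.9 229.7  89.7] t 25.45
slide [ 0.1664 -0.2397  0.0043] yaw -0.047 q6 -1.27 tcp [619.9 229.7  89.7] t 25.45
39.01085269209291 19.999901354312897
```

Emit:
servo_tool --steps '[{"slide":[0.025,-0.035,0],"yaw":0,"gripper":0.7},{"slide":[0.05,-0.07,0],"yaw":0,"gripper":0.7},{"slide":[0.075,-0.105,0],"yaw":-0.02,"gripper":0.7},{"slide":[0.1,-0.14,0],"yaw":-0.04,"gripper":0.7},{"slide":[0.125,-0.178,0],"yaw":-0.06,"gripper":0.7},{"slide":[0.15,-0.215,0],"yaw":-0.08,"gripper":0.7},{"slide":[0.165,-0.25,0],"yaw":-0.1,"gripper":0.7},{"slide":[0.165,-0.29,0],"yaw":-0.12,"gripper":0.7}]'

```text
t: 26.5
tcp_pos: [435.7, -50.6, 87.5]
orientation: [-0.002, -0.032, 0.999, 0.001]
wrist_force: [1.4, 0.3, 0.3]
finger_gap: 39.5
gripper_force: 20.0
```

Emit:
servo_tool --steps '[{"slide":[0,-0.04,0],"yaw":-0.02,"gripper":0.7},{"slide":[0,-0.08,0],"yaw":-0.05,"gripper":0.7},{"slide":[0,-0.12,0],"yaw":-0.083,"gripper":0.7},{"slide":[0,-0.16,0],"yaw":-0.083,"gripper":0.7},{"slide":[0,-0.2,0],"yaw":-0.083,"gripper":0.7},{"slide":[0,-0.22,0],"yaw":-0.083,"gripper":0.7},{"slide":[0,-0.22,0],"yaw":-0.083,"gripper":0.7},{"slide":[0,-0.22,0],"yaw":-0.083,"gripper":0.7}]'

```text
t: 27.5
tcp_pos: [451.4, -268.3, 88.2]
orientation: [-0.001, -0.073, 0.997, 0.001]
wrist_force: [1.2, 0.7, -0.3]
finger_gap: 39.2
gripper_force: 20.0
```

```bash
python3 go.py 428 -277.7 -11.2 1.717
```

```text
slide [ 0.0244 -0.0061  0.0994] yaw -0.0004 q6 -2.4 tcp [ 451.4 -268.3   88.2] t 27.5
```

Emit:
servo_tool --steps '[{"slide":[0.0245,-0.006,0],"yaw":0,"gripper":0.7},{"slide":[0.0245,-0.006,0.02],"yaw":0,"gripper":0.7},{"slide":[0.0245,-0.006,0.05],"yaw":0,"gripper":0.7},{"slide":[0.0245,-0.006,0.075],"yaw":0,"gripper":0.7},{"slide":[0.0245,-0.006,0.088],"yaw":0,"gripper":0.7},{"slide":[0.0245,-0.006,0.095],"yaw":0,"gripper":0.7},{"slide":[0.0245,-0.006,0.097],"yaw":0,"gripper":0.7},{"slide":[0.0245,-0.006,0.097],"yaw":0,"gripper":0.7}]'

```text
t: 28.5
tcp_pos: [428.9, -279.6, -7.7]
orientation: [0.0, -0.073, 0.997, -0.0]
wrist_force: [0.0, 0.5, -0.2]
finger_gap: 39.2
gripper_force: 20.0
```

```bash
python3 go.py 428 -277.7 -11.2 1.717
```

```text
slide [0.0006 0.002  0.0035] yaw -0.0009 q6 -2.44 tcp [ 428.9 -279.6   -7.7] t 28.5
```

Emit:
servo_tool --steps '[{"slide":[0.0005,0.002,0.001],"yaw":0,"gripper":0.7},{"slide":[0.0005,0.002,0.002],"yaw":0,"gripper":0.7},{"slide":[0.0005,0.002,0.0027],"yaw":0,"gripper":0.7},{"slide":[0.0005,0.002,0.0033],"yaw":0,"gripper":0.7},{"slide":[0.0005,0.002,0.0038],"yaw":0,"gripper":0.7},{"slide":[0.0005,0.002,0.0038],"yaw":0,"gripper":0.7}]'

```text
t: 29.25
tcp_pos: [427.8, -277.6, -11.3]
orientation: [0.0, -0.073, 0.997, -0.0]
wrist_force: [-1.3, 2.5, 7.8]
finger_gap: 39.3
gripper_force: 20.0
```

Emit:
servo_tool --steps '[{"slide":[0,0,0],"yaw":0,"gripper":0.4},{"slide":[0,0,0],"yaw":0,"gripper":0},{"slide":[0,0,0],"yaw":0,"gripper":0},{"slide":[0,0,0],"yaw":0,"gripper":0},{"slide":[0,0,0],"yaw":0,"gripper":0},{"slide":[0,0,-0.03],"yaw":0,"gripper":0},{"slide":[0,0,-0.07],"yaw":0,"gripper":0},{"slide":[0,0,-0.09],"yaw":0,"gripper":0}]'

```text
t: 30.25
tcp_pos: [428.4, -278.1, 80.0]
orientation: [0.001, -0.073, 0.997, -0.001]
wrist_force: [-0.3, -1.0, -0.4]
finger_gap: 91.7
gripper_force: 0.0
```

Emit:
servo_tool --steps '[{"slide":[-0.006,0.04,0],"yaw":0,"gripper":0},{"slide":[-0.0125,0.08,0],"yaw":0,"gripper":0},{"slide":[-0.019,0.12,0],"yaw":0,"gripper":0},{"slide":[-0.025,0.16,0],"yaw":0,"gripper":0},{"slide":[-0.031,0.2,0],"yaw":0,"gripper":0},{"slide":[-0.0375,0.24,0],"yaw":0,"gripper":0},{"slide":[-0.044,0.28,0],"yaw":0,"gripper":0},{"slide":[-0.05,0.32,0],"yaw":0,"gripper":0}]'

```text
t: 31.25
tcp_pos: [430.9, 47.7, 78.1]
orientation: [0.0, -0.072, 0.997, 0.0]
wrist_force: [0.2, 0.5, -0.6]
finger_gap: 91.6
gripper_force: 0.0
```

Emit:
servo_tool --steps '[{"slide":[-0.006,0.04,0],"yaw":0,"gripper":0},{"slide":[-0.0125,0.08,0],"yaw":0,"gripper":0},{"slide":[-0.019,0.12,0],"yaw":0,"gripper":0},{"slide":[-0.025,0.16,0],"yaw":0,"gripper":0},{"slide":[-0.031,0.2,0],"yaw":0,"gripper":0},{"slide":[-0.033,0.215,0],"yaw":0,"gripper":0},{"slide":[-0.033,0.215,0],"yaw":0,"gripper":0},{"slide":[-0.033,0.215,0],"yaw":0,"gripper":0}]'

```text
t: 32.25
tcp_pos: [432.4, 262.8, 77.9]
orientation: [-0.0, -0.072, 0.997, -0.0]
wrist_force: [0.9, -0.1, -0.6]
finger_gap: 91.9
gripper_force: 0.0
```

```bash
python3 go.py 432.7 264.5 -12.5 1.711
```

```text
slide [-0.0006  0.0017  0.0904] yaw 0.0043 q6 -1.32 tcp [432.4 262.8  77.9] t 32.25
```

Emit:
servo_tool --steps '[{"slide":[-0.0005,0.0015,0.03],"yaw":0.004,"gripper":0},{"slide":[-0.0005,0.0015,0.06],"yaw":0.004,"gripper":0},{"slide":[-0.0005,0.0015,0.077],"yaw":0.004,"gripper":0},{"slide":[-0.0005,0.0015,0.085],"yaw":0.004,"gripper":0},{"slide":[-0.0005,0.0015,0.09],"yaw":0.004,"gripper":0},{"slide":[-0.0005,0.0015,0.09],"yaw":0.004,"gripper":0}]'

```text
t: 33.0
tcp_pos: [433.0, 265.2, -11.7]
orientation: [0.0, -0.07, 0.998, 0.0]
wrist_force: [0.8, -0.4, 0.5]
finger_gap: 92.0
gripper_force: 0.0
```

Emit:
servo_tool --steps '[{"slide":[0,0,0],"yaw":0,"gripper":0.7},{"slide":[0,0,0],"yaw":0,"gripper":0.7},{"slide":[0,0,0],"yaw":0,"gripper":0.7},{"slide":[0,0,0],"yaw":0,"gripper":0.7},{"slide":[0,0,0],"yaw":0,"gripper":0.7},{"slide":[0,0,0],"yaw":0,"gripper":0.7},{"slide":[0,0,0],"yaw":0,"gripper":0.7},{"slide":[0,0,0],"yaw":0,"gripper":0.7}]'

```text
t: 34.0
tcp_pos: [432.7, 265.5, -12.0]
orientation: [0.0, -0.071, 0.998, 0.0]
wrist_force: [1.5, 0.0, -0.6]
finger_gap: 39.3
gripper_force: 20.0
```

Emit:
servo_tool --steps '[{"slide":[0,0,-0.01],"yaw":0,"gripper":0.7},{"slide":[0,0,-0.04],"yaw":0,"gripper":0.7},{"slide":[0,0,-0.08],"yaw":0,"gripper":0.7},{"slide":[0,0,-0.08],"yaw":0,"gripper":0.7},{"slide":[0,0,-0.08],"yaw":0,"gripper":0.7}]'

```text
t: 34.62
tcp_pos: [432.4, 265.3, 68.0]
orientation: [-0.0, -0.071, 0.998, -0.0]
wrist_force: [-0.9, -0.3, -0.5]
finger_gap: 39.3
gripper_force: 20.0
```

```bash
python3 go.py 620.5 230 68 1.513; python3 - <<'E'
from h import *
np.set_printoptions(precision=2,suppress=True)
T=Cam('top');S=Cam('side');S.grab();T.grab()
print('blue tray floor',S.rect('white',(291,154),12,21),T.rect('white',(176,201),12,22), T.rect('blue',(176,201),18,32),S.rect('blue',(291,154),18,26))
print('yellow',T.rect('black',(398,249),26,22))
E
```

```text
slide [-1.813e-01 -6.140e-02 -1.000e-04] yaw 0.199 q6 -1.31 tcp [432.4 265.3  68. ] t 34.62
blue tray floor [623.42 231.99  90.59  50.25  -0.06] [623.09 231.16  90.68  48.05  -0.06] [619.15 228.87 117.08  67.18  -0.07] [615.28 219.73 106.66  82.78  -0.08]
yellow [ 428.35 -279.32   65.03   25.19    0.13]
```

The blue tray's floor centre is at (623.2, 231.4), yaw -0.06, from both views.

Emit:
servo_tool --steps '[{"slide":[-0.04,-0.013,0],"yaw":0.04,"gripper":0.7},{"slide":[-0.08,-0.026,0],"yaw":0.08,"gripper":0.7},{"slide":[-0.12,-0.039,0],"yaw":0.12,"gripper":0.7},{"slide":[-0.16,-0.052,0],"yaw":0.16,"gripper":0.7},{"slide":[-0.184,-0.0605,0],"yaw":0.199,"gripper":0.7},{"slide":[-0.184,-0.0605,0],"yaw":0.199,"gripper":0.7},{"slide":[-0.184,-0.0605,0.03],"yaw":0.199,"gripper":0.7},{"slide":[-0.184,-0.0605,0.05],"yaw":0.199,"gripper":0.7}]'

```text
t: 35.72
tcp_pos: [621.1, 231.6, 16.0]
orientation: [-0.002, 0.028, 1.0, -0.0]
wrist_force: [-0.2, 0.3, -0.8]
finger_gap: 39.4
gripper_force: 20.0
```

Emit:
servo_tool --steps '[{"slide":[0,0,0.012],"yaw":0,"gripper":0.7},{"slide":[0,0,0.02],"yaw":0,"gripper":0.7},{"slide":[0,0,0.025],"yaw":0,"gripper":0.7},{"slide":[0,0,0.027],"yaw":0,"gripper":0.7},{"slide":[0,0,0.027],"yaw":0,"gripper":0.7}]'

```text
t: 36.35
tcp_pos: [623.6, 231.5, -8.6]
orientation: [0.0, 0.029, 1.0, 0.0]
wrist_force: [0.5, 0.4, -0.4]
finger_gap: 39.6
gripper_force: 20.0
```

```bash
python3 go.py 623.2 231.4 -12 1.511
```

```text
slide [ 0.0004 -0.0001  0.0034] yaw 0.002 q6 -1.27 tcp [623.6 231.5  -8.6] t 36.35
```

Emit:
servo_tool --steps '[{"slide":[0,0,0.001],"yaw":0,"gripper":0.7},{"slide":[0,0,0.002],"yaw":0,"gripper":0.7},{"slide":[0,0,0.0027],"yaw":0,"gripper":0.7},{"slide":[0,0,0.0033],"yaw":0,"gripper":0.7},{"slide":[0,0,0.0038],"yaw":0,"gripper":0.7},{"slide":[0,0,0.0038],"yaw":0,"gripper":0.7}]'

```text
t: 37.1
tcp_pos: [623.4, 231.4, -12.0]
orientation: [0.0, 0.029, 1.0, 0.0]
wrist_force: [-2.4, 0.1, 4.3]
finger_gap: 39.3
gripper_force: 20.0
```

Seated. Release, and head for the parked red display, going round the clamp on its near side.

Emit:
servo_tool --steps '[{"slide":[0,0,0],"yaw":0,"gripper":0.4},{"slide":[0,0,0],"yaw":0,"gripper":0},{"slide":[0,0,0],"yaw":0,"gripper":0},{"slide":[0,0,0],"yaw":0,"gripper":0},{"slide":[0,0,0],"yaw":0,"gripper":0},{"slide":[0,0,-0.03],"yaw":0,"gripper":0},{"slide":[0,0,-0.07],"yaw":0,"gripper":0},{"slide":[0,0,-0.09],"yaw":0,"gripper":0}]'

```text
t: 38.1
tcp_pos: [624.4, 231.7, 79.8]
orientation: [0.002, 0.029, 1.0, 0.0]
wrist_force: [0.1, 0.5, 0.0]
finger_gap: 91.8
gripper_force: 0.0
```

Emit:
servo_tool --steps '[{"slide":[0.03,-0.03,0],"yaw":0,"gripper":0},{"slide":[0.06,-0.06,0],"yaw":0,"gripper":0},{"slide":[0.09,-0.09,0],"yaw":-0.01,"gripper":0},{"slide":[0.12,-0.12,0],"yaw":-0.02,"gripper":0},{"slide":[0.15,-0.15,0],"yaw":-0.03,"gripper":0},{"slide":[0.165,-0.185,0],"yaw":-0.04,"gripper":0},{"slide":[0.165,-0.225,0],"yaw":-0.058,"gripper":0},{"slide":[0.165,-0.265,0],"yaw":-0.058,"gripper":0}]'

```text
t: 39.1
tcp_pos: [443.3, -24.7, 77.6]
orientation: [0.001, -0.0, 1.0, -0.0]
wrist_force: [0.7, 0.4, 0.2]
finger_gap: 92.0
gripper_force: 0.0
```

Emit:
servo_tool --steps '[{"slide":[0,-0.045,0],"yaw":0,"gripper":0},{"slide":[0,-0.09,0],"yaw":0,"gripper":0},{"slide":[0,-0.13,0],"yaw":0,"gripper":0},{"slide":[-0.03,-0.16,0],"yaw":0,"gripper":0},{"slide":[-0.07,-0.175,0],"yaw":0,"gripper":0},{"slide":[-0.11,-0.185,0],"yaw":0,"gripper":0},{"slide":[-0.14,-0.19,0],"yaw":0,"gripper":0},{"slide":[-0.14,-0.19,0],"yaw":0,"gripper":0}]'

```text
t: 40.1
tcp_pos: [584.7, -213.8, 76.7]
orientation: [0.0, -0.0, 1.0, -0.0]
wrist_force: [-0.2, 0.1, -0.5]
finger_gap: 91.5
gripper_force: 0.0
```

```bash
python3 go.py 617.8 -225 -12.5 1.571
```

```text
slide [-0.033  -0.0112  0.0893] yaw 0.0005 q6 -2.05 tcp [ 584.7 -213.8   76.7] t 40.1
```

Emit:
servo_tool --steps '[{"slide":[-0.033,-0.011,0],"yaw":0,"gripper":0},{"slide":[-0.033,-0.011,0.01],"yaw":0,"gripper":0},{"slide":[-0.033,-0.011,0.04],"yaw":0,"gripper":0},{"slide":[-0.033,-0.011,0.07],"yaw":0,"gripper":0},{"slide":[-0.033,-0.011,0.083],"yaw":0,"gripper":0},{"slide":[-0.033,-0.011,0.089],"yaw":0,"gripper":0},{"slide":[-0.033,-0.011,0.089],"yaw":0,"gripper":0}]'

```text
t: 40.98
tcp_pos: [616.4, -224.6, -11.3]
orientation: [0.0, -0.0, 1.0, -0.0]
wrist_force: [0.3, -0.4, 0.0]
finger_gap: 91.6
gripper_force: 0.0
```

Emit:
servo_tool --steps '[{"slide":[0,0,0],"yaw":0,"gripper":0.7},{"slide":[0,0,0],"yaw":0,"gripper":0.7},{"slide":[0,0,0],"yaw":0,"gripper":0.7},{"slide":[0,0,0],"yaw":0,"gripper":0.7},{"slide":[0,0,0],"yaw":0,"gripper":0.7},{"slide":[0,0,0],"yaw":0,"gripper":0.7},{"slide":[0,0,0],"yaw":0,"gripper":0.7},{"slide":[0,0,0],"yaw":0,"gripper":0.7}]'

```text
t: 41.98
tcp_pos: [616.4, -224.5, -11.8]
orientation: [-0.0, -0.0, 1.0, 0.0]
wrist_force: [-0.5, -0.3, 1.0]
finger_gap: 39.7
gripper_force: 20.0
```

Emit:
servo_tool --steps '[{"slide":[0,0,-0.01],"yaw":0,"gripper":0.7},{"slide":[0,0,-0.04],"yaw":0,"gripper":0.7},{"slide":[0,0,-0.09],"yaw":0,"gripper":0.7},{"slide":[0.04,0.02,-0.1],"yaw":0,"gripper":0.7},{"slide":[0.08,0.04,-0.1],"yaw":0,"gripper":0.7},{"slide":[0.12,0.06,-0.1],"yaw":0,"gripper":0.7},{"slide":[0.16,0.08,-0.1],"yaw":0,"gripper":0.7},{"slide":[0.19,0.11,-0.1],"yaw":0,"gripper":0.7}]'

```text
t: 42.98
tcp_pos: [425.1, -114.3, 88.9]
orientation: [0.0, 0.0, 1.0, -0.0]
wrist_force: [0.7, 0.0, -1.0]
finger_gap: 39.5
gripper_force: 20.0
```

Emit:
servo_tool --steps '[{"slide":[0,0.045,0],"yaw":0,"gripper":0.7},{"slide":[0,0.09,0],"yaw":0,"gripper":0.7},{"slide":[0,0.135,0],"yaw":-0.03,"gripper":0.7},{"slide":[0,0.18,0],"yaw":-0.06,"gripper":0.7},{"slide":[0,0.225,0],"yaw":-0.09,"gripper":0.7},{"slide":[0,0.27,0],"yaw":-0.12,"gripper":0.7},{"slide":[0,0.315,0],"yaw":-0.14,"gripper":0.7},{"slide":[0,0.35,0],"yaw":-0.14,"gripper":0.7}]'

```text
t: 43.98
tcp_pos: [426.4, 237.3, 89.1]
orientation: [0.001, -0.071, 0.997, 0.0]
wrist_force: [0.5, 0.1, -0.2]
finger_gap: 39.3
gripper_force: 20.0
```

```bash
python3 - <<'E'
from h import *
np.set_printoptions(precision=2,suppress=True)
T=Cam('top');S=Cam('side');S.grab();T.grab()
for C,p in((T,(170,280)),(S,(219,154))):
    try: print('red floor',C.rect('white',p,12,20))
    except Exception as e: print(e)
E
python3 go.py 435.6 266 -12.5 1.711
```

```text
red floor [447.18 270.51  63.11  51.75   0.42]
red floor [437.05 266.35  88.55  49.56   0.16]
slide [-0.0127  0.026   0.1015] yaw 0.0034 q6 -1.36 tcp [426.5 238.3  89. ] t 44.08
```

Emit:
servo_tool --steps '[{"slide":[-0.0125,0.026,0],"yaw":0.003,"gripper":0.7},{"slide":[-0.0125,0.026,0.02],"yaw":0.003,"gripper":0.7},{"slide":[-0.0125,0.026,0.05],"yaw":0.003,"gripper":0.7},{"slide":[-0.0125,0.026,0.075],"yaw":0.003,"gripper":0.7},{"slide":[-0.0125,0.026,0.088],"yaw":0.003,"gripper":0.7},{"slide":[-0.0125,0.026,0.095],"yaw":0.003,"gripper":0.7},{"slide":[-0.0125,0.026,0.097],"yaw":0.003,"gripper":0.7},{"slide":[-0.0125,0.026,0.097],"yaw":0.003,"gripper":0.7}]'

```text
t: 45.08
tcp_pos: [435.5, 263.0, -8.2]
orientation: [0.001, -0.069, 0.998, 0.0]
wrist_force: [0.3, -0.4, 0.1]
finger_gap: 39.3
gripper_force: 20.0
```

```bash
python3 go.py 435.6 266 -11.8 1.711
```

```text
slide [-0.0005  0.0029  0.0036] yaw -0.003 q6 -1.32 tcp [435.5 263.   -8.2] t 45.08
```

Emit:
servo_tool --steps '[{"slide":[-0.0005,0.0025,0.0005],"yaw":-0.003,"gripper":0.7},{"slide":[-0.0005,0.0025,0.0015],"yaw":-0.003,"gripper":0.7},{"slide":[-0.0005,0.0025,0.0025],"yaw":-0.003,"gripper":0.7},{"slide":[-0.0005,0.0025,0.0032],"yaw":-0.003,"gripper":0.7},{"slide":[-0.0005,0.0025,0.0038],"yaw":-0.003,"gripper":0.7},{"slide":[-0.0005,0.0025,0.0038],"yaw":-0.003,"gripper":0.7}]'

```text
t: 45.82
tcp_pos: [435.2, 265.5, -11.9]
orientation: [0.0, -0.07, 0.998, 0.0]
wrist_force: [-1.8, -1.2, 6.9]
finger_gap: 39.5
gripper_force: 20.0
```

Seated. Release, rise and back away for the final check.

Emit:
servo_tool --steps '[{"slide":[0,0,0],"yaw":0,"gripper":0.4},{"slide":[0,0,0],"yaw":0,"gripper":0},{"slide":[0,0,0],"yaw":0,"gripper":0},{"slide":[0,0,0],"yaw":0,"gripper":0},{"slide":[0,0,0],"yaw":0,"gripper":0},{"slide":[0,0,-0.04],"yaw":0,"gripper":0},{"slide":[0,0,-0.09],"yaw":0,"gripper":0},{"slide":[0,0,-0.14],"yaw":0,"gripper":0}]'

```text
t: 46.82
tcp_pos: [434.9, 265.3, 128.8]
orientation: [-0.0, -0.07, 0.998, -0.0]
wrist_force: [0.5, -1.3, 0.2]
finger_gap: 91.7
gripper_force: 0.0
```

Emit:
servo_tool --steps '[{"slide":[0.03,0.03,-0.05],"yaw":0,"gripper":0},{"slide":[0.06,0.06,-0.05],"yaw":0,"gripper":0},{"slide":[0.09,0.09,-0.05],"yaw":0,"gripper":0},{"slide":[0.12,0.12,-0.05],"yaw":0,"gripper":0},{"slide":[0.15,0.15,-0.05],"yaw":0,"gripper":0},{"slide":[0.18,0.18,-0.05],"yaw":0,"gripper":0},{"slide":[0.21,0.2,-0.05],"yaw":0,"gripper":0},{"slide":[0.21,0.2,-0.05],"yaw":0,"gripper":0}]'

```text
t: 47.82
tcp_pos: [197.4, 434.7, 177.4]
orientation: [-0.0, -0.072, 0.997, 0.0]
wrist_force: [0.7, -0.1, 0.5]
finger_gap: 91.5
gripper_force: 0.0
```

```bash
python3 - <<'E'
from h import *
T=Cam('top');im=T.grab();S=Cam('side');si=S.grab();s=robot.get_state();print(s['t'],s['tcp_pos'],s['wrist_force'])
a=cv2.resize(im[140:330,130:450],(800,475),interpolation=2)
cv2.imwrite('pics/f1.png',a[:,:,::-1])
cv2.imwrite('pics/f2.png',cv2.resize(si[120:390,180:450],(600,600),interpolation=2)[:,:,::-1])
E
```

```text
47.925 [199.38960111 434.04868601 177.42705149] [0.36653944 0.03179506 0.04129692]
```

View pics/f1.png

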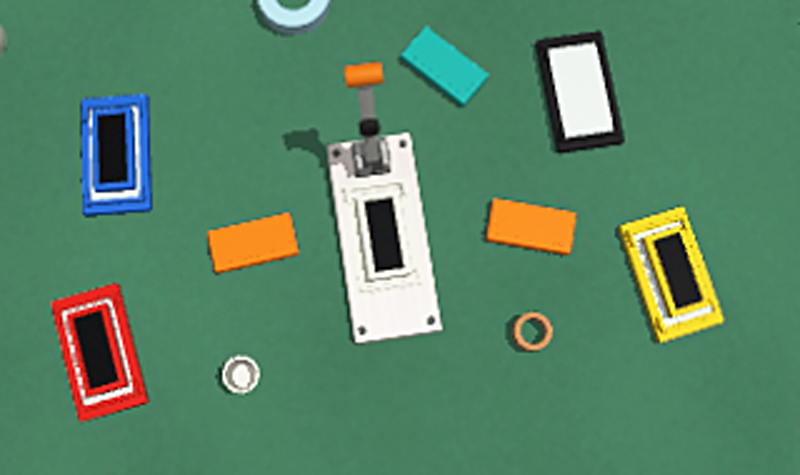

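View pics/f2.png

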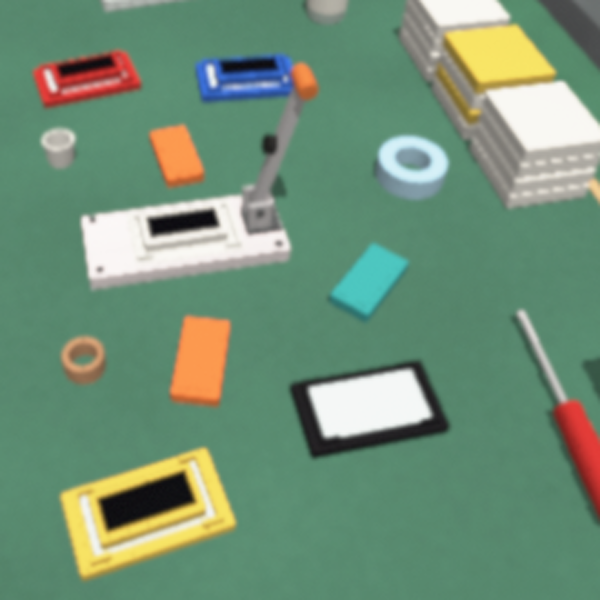

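Both views show every display flat in its own pocket: red (100,350), blue (115,150), yellow (672,268) and white in the jig (383,235). The clamp is open, the spare tray is empty and the arm is clear. Handing in.

```bash
python3 -c "
from rig import robot
print(robot.finish_job())"
```

```text
the job is handed in; nothing more can be done
None
```

The clamp is open past upright and all four displays lie flat in the pockets of their own colours; the robot has let go and is clear, and the job was handed in at about 48 s of the 144 s allowed.

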